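Free a seized hinge pin

ROBOT

A 7-joint arm with a two-finger parallel gripper is mounted at the origin on the work surface. World frame = base frame: x ahead of the robot, y to its left, z up, the work surface at z = 0. Lengths are in m, angles in rad, forces in N, time in s.
With the tool pointing down it reaches from about 0.425 to 0.875 m from the base axis. Payload 9.9 kg.
Tool frame: the origin (TCP) lies between the finger pads; the fingertips stand 8 mm ahead of it and the grasp point (between the pads) lies 11 mm behind it; x points along the fingers, z is the direction in which the jaws open and shut, and the axes are right-handed (so a half turn about x gives the same grasp; the last joint's range is limited). The gripper opens to 85 mm and grips with 20 to 120 N. Pads are 22 mm wide; open, the fingers measure 114 mm over their backs; the gripper's body (76 mm by 85 mm) begins 54 mm behind the grasp point. The pads swing forward as they close: fully open they stand 13 mm farther back than shut.
Start: joints at [-1.387, 0.576, 0.025, 1.437, -0.015, 1.129, -0.057], TCP at [0.179, 0.651, 0.239] pointing down, gripper open.
Joint ranges: [-2.76, 2.76], [-0.34, 2.15], [-1.52, 1.57], [0.19, 2.46], [-1.09, 4.23], [0.17, 1.99], [-2.82, 2.82]. Speed limits (rad/s): [2.22, 2.22, 3.01, 3.01, 3.14, 3.14, 3.14].

INTERFACE

Orientations are given as a unit quaternion [x, y, z, w].
In Python, from station import r, eyes, finder gives the robot as it stands.
- The arm moves only by the tool move_arm, never from a script. Its argument "steps" is a list of rows, each a list of 3 entries, a list of its own where there are three numbers: the finger opening in m, from 0 to 0.0854, then the shift along the tool's x, y, z in m, then the turn about the tool's x in degrees. A call has 1 to 8 rows; each row shifts and turns the commanded pose from where the row before left it, along the tool's axes as they then stand; what a row does not reach is not made up. A row lasts 1/10 s, in which the tool goes at most 50 mm and 8.59 degrees, less where a joint would pass 70% of its speed; a pose out of reach is approached as far as the arm can. A call with a gripper value outside its range is refused whole. The fingers move at their own pace and stop on an object; "squeeze" is the grip in N (left out, the last holds). Time passes only in rows, so rows that do not move let the fingers close. It gives the time, the measured TCP pose, the force and the opening at its end, in the units of the state.
- r.get_obs(): the state, without advancing time (a new reading comes with each control period).
- eyes.capture(name): name is "side" or "top"; returns (picture, depth): 480x640x3 uint8, red, green, blue; 480x640 float32, m along the optical axis (not along the pixel's ray), 0 where there is no reading.
- eyes.camera_params(name): a dict with "camera_matrix" (3x3 intrinsics, pixels), "rvec" (rotation vector, rad) and "tvec" (3), from world to camera coordinates, as OpenCV has them. Camera axes: x right, y down, z forward; pixel columns grow to the right and rows downward; lengths in m; the calibration is good to about 2 mm. A picture is of the moment at which its call begins. camera_params takes no time and is no camera call.
- r.job_done(): hands the job in, once; it reports no verdict.
Trained networks look in the newest picture that a camera, given by its name, has taken for a name from the list of things; names that differ only in an ending like _2 or _b are one class to them, and where a whole thing is asked for, a point or a joint stands for the part that bears it (a point fixed in the world has none). Each returns a list of dicts, best first, with "p" (0 to 1); they miss things now and then, are a little off and sometimes report something else, mostly with a low value. They report only what shows in the picture. A call takes as long as a camera call. They do not tell look-alikes from the thing itself.
- finder.spot_in(query, camera): "extent" ([left, top, width, height] in pixels, round what is visible of it).
The state is a dict: "t": time; "joint_pos": joint angles; "dq": joint speeds; "joint_torque": joint torques, N m; "tool_pos": TCP position; "tool_rot": TCP orientation; "force": force on the tool from outside, world axes, zero at the start; "torque": the same for the moment, N m; "finger_gap": opening from 0.0 (shut) to 1.0 (fully open).
Only numpy, scipy, OpenCV 4.12 (cv2) and the standard library are available. Lean on these libraries where they do the work, as an engineer would, in place of code of your own. Each camera call takes 0.05 s, during which the arm holds its last target.

TASK

The hinge pin with the red tab has rusted fast in the hinge knuckle; a straight pull only lifts the heavy knuckle, so work the pin loose by twisting it back and forth while pulling gently, without lifting the knuckle out of its nest. Draw the pin right out, lower it tip down to the bottom of the grey pot and let go, leaving it standing or leaning in the pot. Leave the other things on the bench where they are.

Things in the scene. Friction and masses are not known exactly. Their poses are not given: they have to be found in the camera images.
- pin: seized hinge pin, 120 mm tall, about 0.42 kg. Origin at the centre of its lower tip, z up along it. Steel shank 20 mm in diameter, z 0 to 68 mm; collar 33 mm in diameter, 68 to 74 mm; flat red tab 74 to 120 mm, 50 mm long along x, 12 mm thick along y. It starts upright, collar resting on the knuckle's top, turned up to 0.5 rad either way from the nest's x. It leaves the bore after rising 68 mm
- pin_tab (a point): centre of the red tab, 97 mm above the pin's tip: the place to grip, on the two broad faces (so closing along its y), with 50 N or more. It is 23 mm above the collar's top. Axes as the pin's. A twist takes 0.2 to 0.4 N m; the pin has no stop to its turning
- pin_foot (a point): on the pin's axis, 12 mm above its tip: middle of the 24 mm of shank that is rusted fast. Straight up it needs over 40 N, but 28 N on the tab lifts pin and knuckle. Friction opposes the surface's sliding, so while it turns it needs less: about 20 N rising 3 mm per 0.8 rad of twist, 25 N at 8 mm per 0.8 rad. It is fast again whenever not turning. After rising 25 mm it is free, with 1 mm play
- knuckle (a joint): how far the knuckle has risen in its nest, m: 0 is seated. It sinks back when the pull stops. The nest's lips are 12 mm high; above 10 mm it is out of the nest
- bore_mouth (a point): centre of the bore's upper mouth, in the knuckle's top face, 85 mm above the table. Bore vertical; axes as the nest's. The knuckle is a dark steel block 50 x 50 x 75 mm with square tube stubs 30 x 30 mm low on both sides along x, 162 mm long over all, about 2.4 kg. It cannot turn in the nest
- nest: the nest, a plywood base 190 x 76 x 10 mm screwed to the table with brown lips up to 22 mm above the table round the knuckle. Origin at the centre of its underside, x along its length, z up
- pot: the grey open pot, fixed to the table: 85 mm high, 92 mm across the rim, narrowing a little to the foot, wall 4 mm. Origin at the centre of its underside, z up
- pot_in (a point): centre of the pot's inner floor, about 5 mm above the table
- tin: bystander: yellow round tin, 46 mm in diameter, 28 mm high, origin at its underside
- screwdriver: bystander: screwdriver lying on the table
- brush: bystander: brush lying on the table
- battery: bystander: black battery pack 75 x 62 x 58 mm
- coupling: bystander: low white ring 84 mm across, 30 mm high, open below
- tee: bystander: aluminium tee of square tube, 110 x 100 x 30 mm
- meter: bystander: orange meter 150 x 75 x 35 mm lying flat
Not all that is in view belongs to the job. There is more than one size of the pin; the one meant has the size given above.

How it is judged:
On the way, in this order (a step that is already met when the one before it is completed fails the run):
1. the pin is held clear above the bore, with the knuckle seated in the nest (z of pin in the frame of bore_mouth above 0.001 m and value of joint knuckle below 0.004 m and contact force between the fingers and pin above 1 N), for 0.1 s.
2. the pin, still held, has its tip in the pot within 20 mm of the pot's floor (horizontal distance between pin and pot_in below 0.042 m and z of pin in the frame of pot_in below 0.02 m and contact force between the fingers and pin above 1 N), for 0.1 s.
At the end, for the whole second after the job is handed in: The pin stands or leans in the pot at rest, tip down: its tip within 42 mm sideways of the pot's centre and no more than 25 mm above its floor, leaning less than 0.9 rad; the knuckle is seated in its nest (risen under 4 mm) (horizontal distance between pin and pot_in below 0.042 m and z of pin in the frame of pot_in between -0.005 and 0.025 m and angle between pin's own z axis and vertical below 0.9 rad and linear speed of pin below 0.03 m/s and value of joint knuckle below 0.004 m); the robot touches nothing.
It fails at once if the knuckle is lifted out of the nest (more than 10 mm) (value of joint knuckle above 0.01 m).
It fails at once if a bystander is moved by more than 40 mm (distance of any of tin, screwdriver, brush, battery, coupling, tee, meter from where it was at the start of the episode above 0.04 m).
It also fails if it takes over 72 s, if anything falls off the work surface, if the arm or the gripper's body presses on something with over 40 N, if the wrist force passes 120 N, or if a joint passes its speed limit or range.

## Working session

There is one attempt and no reset: what is moved stays moved. The work goes in short steps, Python scripts to look and compute and a tool call to move; the robot and the scene stay as the last step left them, time stands still between calls to the robot, and variables do not carry over. Pictures are saved under pics/ and viewed, and the job is handed in when it is done.

Besides the shell and the picture viewer there is one more tool, called after "Emit:" by a JSON object that holds its "method" and its "body", one argument or row to a line. move_arm: Moves the arm, as the interface text tells. Its arguments: {"type":"object","properties":{"steps":{"type":"array","items":{"type":"array"}},"squeeze":{"type":"number"}},"required":["steps"]}

```bash
mkdir -p pics; ls; cat > h.py <<'E'
import numpy as np, cv2
from station import r, eyes, finder
def cam(n):
    p=eyes.camera_params(n); K=np.array(p["camera_matrix"]);R=cv2.Rodrigues(np.array(p["rvec"],float))[0];t=np.array(p["tvec"],float).ravel()
    return K,R,t
def cloud(n,d):
    K,R,t=cam(n); v,u=np.mgrid[0:480,0:640]
    P=np.stack([(u-K[0,2])/K[0,0]*d,(v-K[1,2])/K[1,1]*d,d],-1)
    return (P-t)@R
def proj(n,X):
    K,R,t=cam(n); c=np.atleast_2d(X)@R.T+t; c=c@K.T; return c[:,:2]/c[:,2:]
E
python3 - <<'E'
from h import *
o=r.get_obs(); print({k:np.round(v,3) for k,v in o.items()})
for n in("top","side"):
    im,d=eyes.capture(n); cv2.imwrite(f"pics/{n}0.png",im[...,::-1]); np.savez(f"{n}0.npz",im=im,d=d)
    K,R,t=cam(n); print(n,K.round(1).tolist(),(-R.T@t).round(3),R.round(2).tolist())
    for q in("pin","knuckle","pot","pin_tab"):
        print(q,[(round(float(x["p"]),2),np.round(x["extent"]).tolist()) for x in finder.spot_in(q,n)][:4])
print(r.get_obs()["t"])
E
```

```text
pics
{'t': np.float64(0.0), 'joint_pos': array([-1.387,  0.577,  0.025,  1.438, -0.015,  1.129, -0.057]), 'dq': array([-0.   ,  0.001, -0.001, -0.   ,  0.   ,  0.   , -0.   ]), 'joint_torque': array([-1.0000e-03, -7.6577e+01,  2.2500e+00, -2.8598e+01,  1.5000e-02,
        1.3000e-02, -0.0000e+00]), 'tool_pos': array([0.178, 0.651, 0.238]), 'tool_rot': array([-0.429,  0.563,  0.428,  0.562]), 'force': array([-0.415, -0.033, -0.883]), 'torque': array([-0.014, -0.013,  0.004]), 'finger_gap': np.float64(0.999)}
top [[479.7, 0.0, 318.4], [0.0, 479.7, 239.2], [0.0, 0.0, 1.0]] [ 0.503 -0.015  1.347] [[0.01, -1.0, -0.02], [-1.0, -0.01, -0.09], [0.09, 0.02, -1.0]]
pin [(0.68, [393.0, 265.0, 11.0, 19.0])]
knuckle [(0.96, [384.0, 247.0, 27.0, 61.0])]
pot [(0.61, [226.0, 255.0, 35.0, 33.0])]
pin_tab [(0.68, [392.0, 263.0, 14.0, 22.0]), (0.51, [432.0, 259.0, 13.0, 6.0]), (0.27, [152.0, 266.0, 34.0, 60.0])]
side [[441.3, 0.0, 325.8], [0.0, 441.3, 242.1], [0.0, 0.0, 1.0]] [ 0.072 -0.626  0.577] [[0.77, -0.64, -0.0], [-0.31, -0.37, -0.87], [0.56, 0.67, -0.49]]
pin [(0.88, [414.0, 339.0, 18.0, 45.0]), (0.8, [355.0, 286.0, 19.0, 37.0]), (0.3, [313.0, 310.0, 95.0, 82.0])]
knuckle [(0.64, [329.0, 310.0, 66.0, 64.0]), (0.36, [318.0, 213.0, 25.0, 30.0])]
pot [(0.74, [222.0, 226.0, 37.0, 46.0])]
pin_tab [(0.76, [356.0, 286.0, 21.0, 40.0])]
0.5
```

View pics/top0.png

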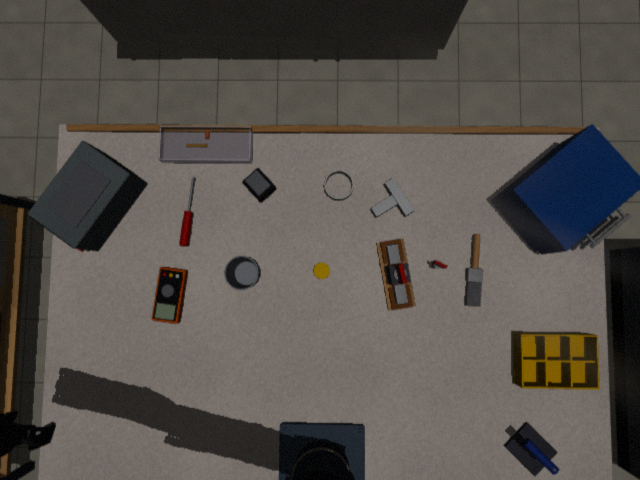

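View pics/side0.png

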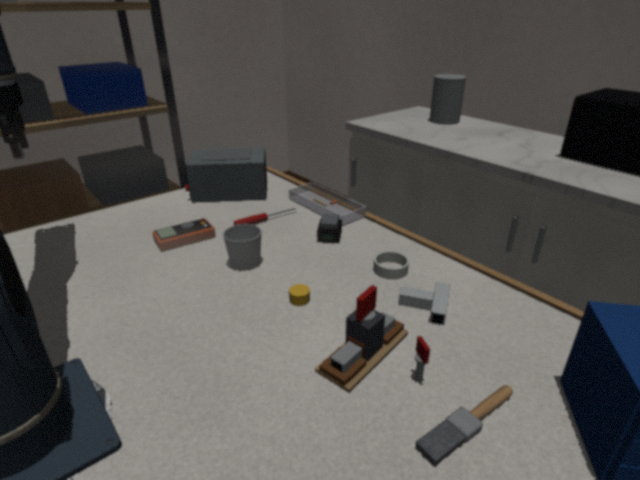

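```bash
python3 - <<'E'
from h import *
t=np.load("top0.npz");s=np.load("side0.npz")
a=cv2.resize(t["im"][225:325,350:470],(720,600),interpolation=cv2.INTER_CUBIC);cv2.imwrite("pics/tc.png",a[...,::-1])
a=cv2.resize(s["im"][265:400,295:455],(711,600),interpolation=cv2.INTER_CUBIC);cv2.imwrite("pics/sc.png",a[...,::-1])
C=cloud("top",t["d"])
# red pixels
hsv=cv2.cvtColor(t["im"],cv2.COLOR_RGB2HSV)
m=((hsv[...,0]<8)|(hsv[...,0]>172))&(hsv[...,1]>140)&(hsv[...,2]>60)
n,l,st,ce=cv2.connectedComponentsWithStats(m.astype(np.uint8))
for i in range(1,n):
    if st[i,4]>10: 
        P=C[l==i]; print(st[i],ce[i].round(1),np.median(P,0).round(4),P[:,2].max().round(3))
# pot
for (x,y,w,h) in [(226,255,35,33)]:
    P=C[y-5:y+h+5,x-5:x+w+5].reshape(-1,3);P=P[(P[:,2]>.075)&(P[:,2]<.1)];print("rim",P.min(0),P.max(0),len(P),(P.min(0)+P.max(0))/2)
P=C[240:312,378:418].reshape(-1,3)
for lo,hi in((.07,.1),(.1,.15),(.15,.18)):
    Q=P[(P[:,2]>lo)&(P[:,2]<hi)];print(lo,len(Q),Q.min(0).round(4),Q.max(0).round(4),np.median(Q,0).round(4))
    if len(Q)>5: print(cv2.minAreaRect(Q[:,:2].astype(np.float32)*1000))
E
```

```text
[180 211  12  35 256] [185.1 228.1] [0.6444 0.3897 0.023 ] 1.347
[435 261  12   7  34] [440.5 263.9] [ 0.5498 -0.3051  0.0802] 0.087
[399 263   8  21  89] [402.5 273.1] [ 0.524  -0.1986  0.1354] 0.14
rim [0.47536078 0.17356053 0.07555643] [0.56521846 0.2646892  0.08915138] 197 [0.52028962 0.21912487 0.08235391]
0.07 253 [ 0.496  -0.2261  0.07  ] [ 0.5513 -0.1691  0.0998] [ 0.5221 -0.1881  0.0844]
((522.9691772460938, -197.53054809570312), (49.746498107910156, 50.622108459472656), 10.027852058410645)
0.1 131 [ 0.4989 -0.2095  0.1016] [ 0.5467 -0.1862  0.1401] [ 0.5217 -0.1963  0.1339]
((522.8357543945312, -197.74632263183594), (49.073822021484375, 12.771368980407715), 13.733736038208008)Traceback (most recent call last):
  File "<stdin>", line 18, in <module>
    return umr_minimum(a, axis, None, out, keepdims, initial, where)
ValueError: zero-size array to reduction operation minimum which has no identity
```

View crops.

View pics/tc.png

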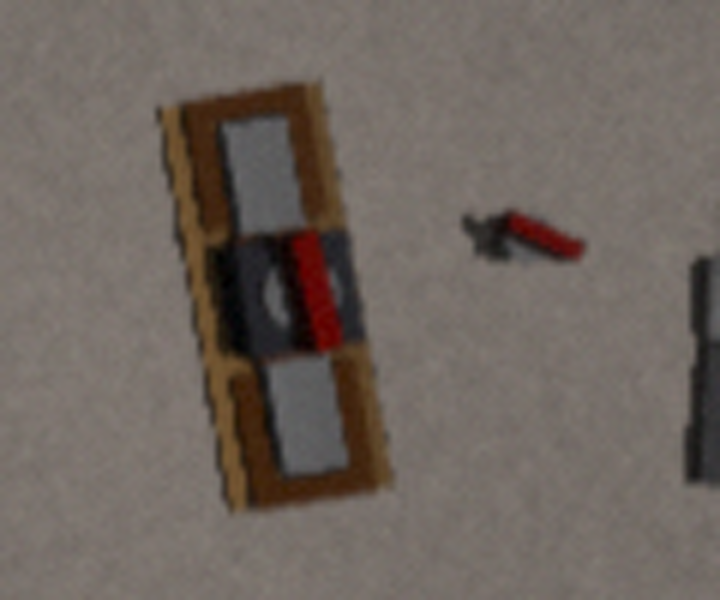

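View pics/sc.png

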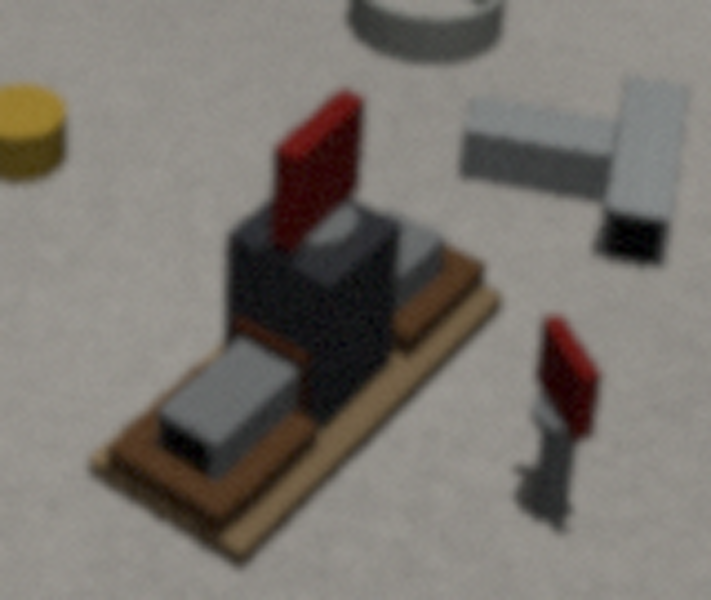

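```bash
python3 - <<'E'
from h import *
from scipy.spatial.transform import Rotation as Ro
t=np.load("top0.npz");s=np.load("side0.npz")
for n,dd,box in(("top",t,(240,312,378,418)),("side",s,(280,385,310,410))):
    C=cloud(n,dd["d"]);a,b,c,d=box;P=C[a:b,c:d].reshape(-1,3)
    Q=P[(P[:,2]>.132)&(P[:,2]<.15)];print(n,len(Q),np.median(Q,0).round(4),cv2.minAreaRect(Q[:,:2].astype(np.float32)*1000))
    Q=P[(P[:,2]>.082)&(P[:,2]<.0875)];print(n,len(Q),np.median(Q,0).round(4),cv2.minAreaRect(Q[:,:2].astype(np.float32)*1000))
C=cloud("side",s["d"]);P=C[210:275,210:265].reshape(-1,3);P=P[(P[:,2]>.078)&(P[:,2]<.095)];print(len(P),(P.min(0)+P.max(0))/2,P.max(0)-P.min(0))
C=cloud("top",t["d"]);P=C[255:290,222:264].reshape(-1,3);P=P[(P[:,2]>.078)&(P[:,2]<.095)];print(cv2.minEnclosingCircle(P[:,:2].astype(np.float32)*1000))
o=r.get_obs();print(Ro.from_quat(o["tool_rot"]).as_matrix().round(3))
E
```

```text
top 87 [ 0.524  -0.1969  0.1355] ((522.7329711914062, -197.39767456054688), (49.07344436645508, 12.231829643249512), 15.283868789672852)
top 127 [ 0.5251 -0.1884  0.0844] ((522.8170776367188, -197.951171875), (49.585262298583984, 49.79568099975586), 10.710308074951172)
side 152 [ 0.519  -0.2012  0.1359] ((520.646484375, -199.6116943359375), (51.322914123535156, 13.486985206604004), 12.522960662841797)
side 292 [ 0.5102 -0.2122  0.0842] ((521.1787109375, -199.2930145263672), (52.761932373046875, 51.59370040893555), 10.986411094665527)
245 [0.51834257 0.21667373 0.08221774] [0.09135666 0.09096125 0.00842122]
((520.4807739257812, 219.1068878173828), 45.79389953613281)
[[-0.    -0.964  0.265]
 [-0.     0.265  0.964]
 [-1.     0.    -0.   ]]
```

Candidates: the pin seated in the knuckle (top 402,273; side 366,303) and a loose small one standing free (top 440,264; side 423,350). The first measures 49x12.5 mm across the tab with its top at 0.137 m and sits in the knuckle, so it is the one meant. The second's tab top is only about 0.085 m, so it is the smaller size. The crops confirm this.

Emit:
{"method": "move_arm", "body": {
  "steps": [
    [0.05,[0,-0.036,-0.027],0],
    [0.05,[0,-0.036,-0.027],0],
    [0.05,[0,-0.036,-0.027],0],
    [0.05,[0,-0.036,-0.027],0],
    [0.05,[0,-0.036,-0.027],0],
    [0.05,[0,-0.036,-0.027],0],
    [0.05,[0,-0.036,-0.027],0],
    [0.05,[0,-0.036,-0.027],0]
  ],
  "squeeze": 100
}}

```text
t: 1.3
tool_pos: [0.4001, 0.3649, 0.2396]
tool_rot: [-0.429, 0.562, 0.429, 0.562]
force: [1.3, 0.6, 0.5]
finger_gap: 0.586
```

Emit:
{"method": "move_arm", "body": {
  "steps": [
    [0.05,[0,0,0],8.5],
    [0.05,[0,0,0],8.5],
    [0.05,[0,0,0],8.5],
    [0.05,[0,0,0],8.5],
    [0.05,[0,0,0],8.5],
    [0.05,[0,0,0],8.5],
    [0.05,[0,0,0],8.5],
    [0.05,[0,0,0],8.5]
  ]
}}

```text
t: 2.1
tool_pos: [0.3992, 0.3665, 0.2395]
tool_rot: [-0.039, 0.706, 0.039, 0.706]
force: [-0.3, 0.6, -0.5]
finger_gap: 0.586
```

```bash
cat >> h.py <<'E'
from scipy.spatial.transform import Rotation as Ro
def st(target=None,yawz=None):
    o=r.get_obs();M=Ro.from_quat(o["tool_rot"]).as_matrix();z=M[:,2];a=np.degrees(np.arctan2(z[1],z[0]))
    print("t",round(float(o["t"]),2),"p",o["tool_pos"].round(4),"zang",a.round(2),"down",M[:,0].round(3),"F",o["force"].round(1),"T",o["torque"].round(2),"q",o["joint_pos"].round(2),"gap",round(float(o["finger_gap"]),3))
    if target is not None: print("tool delta",(M.T@(np.array(target)-o["tool_pos"])).round(4))
    if yawz is not None: print("turn",(a-yawz+180)%360-180)
    return o,M
E
python3 -c "
from h import *
st([.522,-.198,.2],-76)"
```

```text
t 2.1 p [0.3992 0.3665 0.2395] zang 6.31 down [ 0.  0. -1.] F [-0.3  0.6 -0.5] T [ 0.05 -0.02  0.02] q [-1.08  0.4   0.37  1.8  -0.17  0.97 -0.54] gap 0.586
tool delta [ 0.0393 -0.5746  0.06  ]
turn 82.31088069761529
```

Emit:
{"method": "move_arm", "body": {
  "steps": [
    [0.05,[0,-0.048,0.005],0],
    [0.05,[0,-0.048,0.005],0],
    [0.05,[0,-0.048,0.005],0],
    [0.05,[0,-0.048,0.005],0],
    [0.05,[0,-0.048,0.005],0],
    [0.05,[0,-0.048,0.005],0],
    [0.05,[0,-0.048,0.005],0],
    [0.05,[0,-0.048,0.005],0]
  ]
}}

```text
t: 2.9
tool_pos: [0.4837, -0.0121, 0.2397]
tool_rot: [-0.041, 0.706, 0.041, 0.706]
force: [0.7, 0.4, 0.4]
finger_gap: 0.586
```

Emit:
{"method": "move_arm", "body": {
  "steps": [
    [0.05,[0,-0.048,0.005],0],
    [0.05,[0,-0.048,0.005],0],
    [0.05,[0,-0.048,0.005],0],
    [0.05,[0,-0.047,0.005],0],
    [0.05,[0,0,0],8],
    [0.05,[0,0,0],8],
    [0.05,[0,0,0],8],
    [0.05,[0,0,0],8]
  ]
}}

```text
t: 3.7
tool_pos: [0.5255, -0.1979, 0.2394]
tool_rot: [0.157, 0.689, -0.157, 0.689]
force: [0.2, 0.1, -0.1]
finger_gap: 0.586
```

Emit:
{"method": "move_arm", "body": {
  "steps": [
    [0.05,[0,0,0],8],
    [0.05,[0,0,0],8],
    [0.05,[0,0,0],8],
    [0.05,[0,0,0],8],
    [0.05,[0,0,0],8],
    [0.05,[0,0,0],8],
    [0.05,[0,0,0],2],
    [0.05,[0,0,0],0]
  ]
}}

```text
t: 4.5
tool_pos: [0.5255, -0.1976, 0.2392]
tool_rot: [0.431, 0.56, -0.432, 0.56]
force: [0.7, -0.3, 0.6]
finger_gap: 0.582
```

```bash
python3 -c "
from h import *
st([.522,-.198,.106],-76)"
```

```text
t 4.5 p [ 0.5255 -0.1976  0.2392] zang -75.21 down [-0. -0. -1.] F [ 0.7 -0.3  0.6] T [ 0.05  0.06 -0.02] q [-0.28  0.55  0.89  1.76 -0.48  1.07 -0.53] gap 0.582
tool delta [ 0.1332 -0.0035 -0.0005]
turn 0.791334562465579
```

Emit:
{"method": "move_arm", "body": {
  "steps": [
    [0.05,[0.03,-0.0035,-0.0005],0.8],
    [0.05,[0.03,0,0],0],
    [0.05,[0.03,0,0],0],
    [0.05,[0.02,0,0],0],
    [0.05,[0.015,0,0],0],
    [0.05,[0.008,0,0],0],
    [0.05,[0,0,0],0]
  ]
}}

```text
t: 5.2
tool_pos: [0.5216, -0.198, 0.1057]
tool_rot: [0.435, 0.557, -0.436, 0.557]
force: [0.6, -2.0, 1.4]
finger_gap: 0.583
```

```bash
python3 - <<'E'
from h import *
st([.522,-.198,.106],-76)
im,d=eyes.capture("side")
cv2.imwrite("pics/s1.png",cv2.resize(im[230:400,270:470],(706,600),interpolation=cv2.INTER_CUBIC)[...,::-1])
E
```

```text
t 5.2 p [ 0.5216 -0.198   0.1057] zang -76.05 down [-0.001  0.001 -1.   ] F [ 0.6 -2.   1.4] T [-0.03 -0.03  0.04] q [-0.18  0.69  0.74  1.92 -0.65  0.79 -0.4 ] gap 0.583
tool delta [-0.0003  0.0004  0.0001]
turn -0.045191961286121796
```

View pics/s1.png

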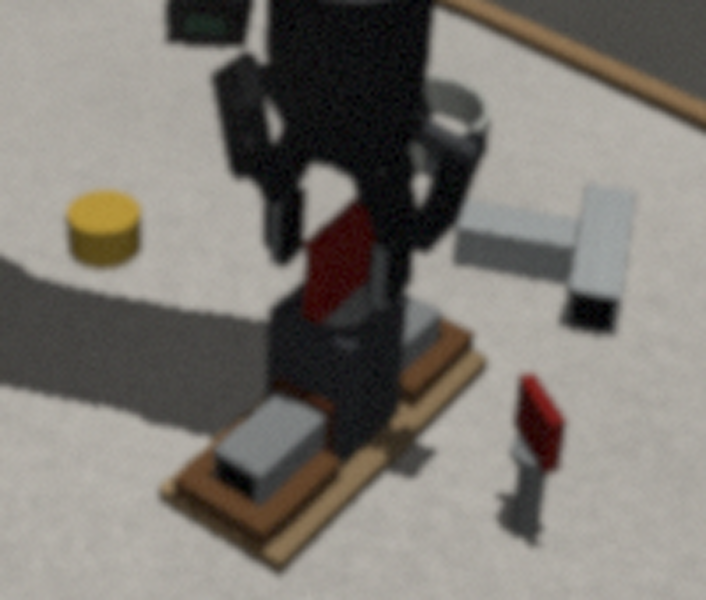

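The picture shows the tab (at about 340,260 in the crop) standing between the open pads, with the fingertips just above the collar. Next I close the gripper.

Emit:
{"method": "move_arm", "body": {
  "steps": [
    [0.0,[0,0,0],0],
    [0.0,[0,0,0],0],
    [0.0,[0,0,0],0],
    [0.0,[0,0,0],0],
    [0.0,[0,0,0],0],
    [0.0,[0,0,0],0],
    [0.0,[0,0,0],0]
  ],
  "squeeze": 100
}}

```text
t: 5.95
tool_pos: [0.5226, -0.1989, 0.1073]
tool_rot: [0.436, 0.556, -0.436, 0.557]
force: [-0.1, -1.4, 6.4]
finger_gap: 0.127
```

```bash
python3 -c "
from h import *
st()"
```

```text
t 5.95 p [ 0.5226 -0.1989  0.1073] zang -76.16 down [ 0.002 -0.001 -1.   ] F [-0.1 -1.4  6.4] T [-0.28  0.01 -0.14] q [-0.18  0.68  0.75  1.92 -0.65  0.79 -0.4 ] gap 0.127
```

Emit:
{"method": "move_arm", "body": {
  "steps": [
    [0.0,[0,0,0],6],
    [0.0,[-0.0005,0,0],6],
    [0.0,[-0.0005,0,0],6],
    [0.0,[-0.0005,0,0],6]
  ]
}}

```text
t: 6.35
tool_pos: [0.5218, -0.1989, 0.1076]
tool_rot: [-0.543, -0.452, 0.544, -0.453]
force: [1.9, -5.2, -12.2]
finger_gap: 0.125
```

```bash
python3 -c "
from h import *
st()"
```

```text
t 6.35 p [ 0.5218 -0.1989  0.1076] zang -100.37 down [-0.    -0.002 -1.   ] F [  1.9  -5.2 -12.2] T [-1.33 -0.38  0.33] q [-0.24  0.73  0.87  1.92 -0.75  0.84 -0.72] gap 0.125
```

Emit:
{"method": "move_arm", "body": {
  "steps": [
    [0.0,[-0.0004,0,0],7],
    [0.0,[-0.0004,0,0],7],
    [0.0,[-0.0004,0,0],7],
    [0.0,[-0.0004,0,0],7]
  ]
}}

```text
t: 6.75
tool_pos: [0.522, -0.1986, 0.1086]
tool_rot: [-0.636, -0.307, 0.637, -0.308]
force: [3.0, -6.0, -16.3]
finger_gap: 0.122
```

Emit:
{"method": "move_arm", "body": {
  "steps": [
    [0.0,[0,0,0],4],
    [0.0,[0,0,0],0],
    [0.0,[0,0,0],-6]
  ]
}}

```text
t: 7.05
tool_pos: [0.5222, -0.1983, 0.1087]
tool_rot: [-0.63, -0.32, 0.631, -0.321]
force: [3.8, -3.6, -10.8]
finger_gap: 0.124
```

```bash
python3 -c "
from h import *
st()
im,d=eyes.capture('side')
cv2.imwrite('pics/s2.png',cv2.resize(im[230:400,270:470],(706,600),interpolation=cv2.INTER_CUBIC)[...,::-1])"
```

```text
t 7.05 p [ 0.5222 -0.1983  0.1087] zang -126.09 down [-0.001 -0.002 -1.   ] F [  3.8  -3.6 -10.8] T [-0.79 -0.85 -0.22] q [-0.29  0.79  0.99  1.92 -0.84  0.92 -1.07] gap 0.124
```

View pics/s2.png

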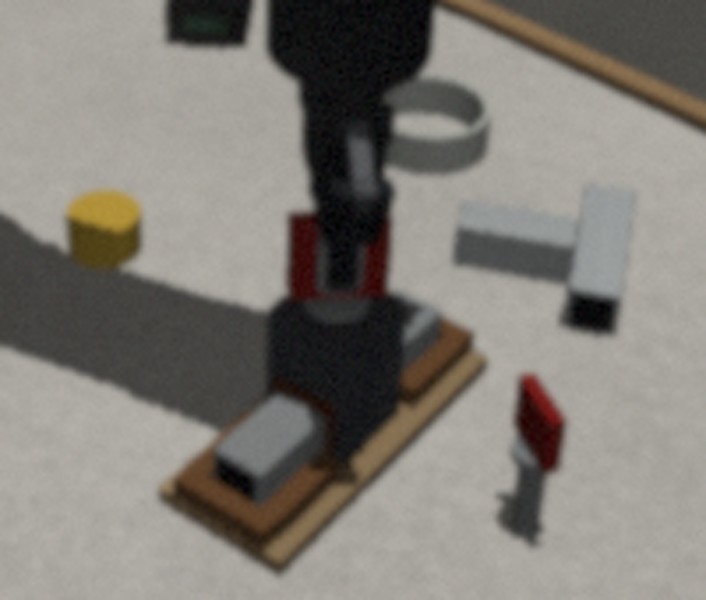

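The pin turns with the tab (crop 340,260), the knuckle looks seated, and the pull is 11–16 N. Next is the back stroke.

Emit:
{"method": "move_arm", "body": {
  "steps": [
    [0.0,[-0.0003,0,0],-8],
    [0.0,[-0.0005,0,0],-8],
    [0.0,[-0.0005,0,0],-8],
    [0.0,[-0.0005,0,0],-8],
    [0.0,[-0.0005,0,0],-8],
    [0.0,[-0.0005,0,0],-8]
  ]
}}

```text
t: 7.7
tool_pos: [0.5222, -0.1985, 0.1114]
tool_rot: [0.444, 0.55, -0.445, 0.55]
force: [4.8, -5.8, -20.8]
finger_gap: 0.127
```

Emit:
{"method": "move_arm", "body": {
  "steps": [
    [0.0,[-0.0005,0,0],-8],
    [0.0,[-0.0005,0,0],-8],
    [0.0,[-0.0005,0,0],-8],
    [0.0,[-0.0005,0,0],-8]
  ]
}}

```text
t: 8.1
tool_pos: [0.5222, -0.1988, 0.1134]
tool_rot: [0.275, 0.651, -0.276, 0.651]
force: [5.1, -5.8, -20.5]
finger_gap: 0.131
```

```bash
python3 -c "
from h import *
st()"
```

```text
t 8.1 p [ 0.5222 -0.1988  0.1134] zang -45.9 down [ 0.    -0.002 -1.   ] F [  5.1  -5.8 -20.5] T [-1.47 -1.47 -0.18] q [-0.1   0.63  0.6   1.91 -0.51  0.75 -0.01] gap 0.131
```

Emit:
{"method": "move_arm", "body": {
  "steps": [
    [0.0,[-0.0005,0,0],-8],
    [0.0,[-0.0005,0,0],-8],
    [0.0,[-0.0005,0,0],-8],
    [0.0,[-0.0005,0,0],-8],
    [0.0,[-0.0005,0,0],-8],
    [0.0,[-0.0005,0,0],-8],
    [0.0,[-0.0005,0,0],-8]
  ]
}}

```text
t: 8.8
tool_pos: [0.5224, -0.1991, 0.1168]
tool_rot: [-0.063, 0.704, 0.062, 0.705]
force: [6.3, -5.0, -21.2]
finger_gap: 0.128
```

```bash
python3 -c "
from h import *
st()"
```

```text
t 8.8 p [ 0.5224 -0.1991  0.1168] zang 10.09 down [ 0.001 -0.002 -1.   ] F [  6.3  -5.  -21.2] T [-1.46 -1.71 -0.23] q [ 0.07  0.57  0.32  1.9  -0.26  0.71  0.72] gap 0.128
```

Emit:
{"method": "move_arm", "body": {
  "steps": [
    [0.0,[-0.0005,-0.0006,0.0004],-8],
    [0.0,[-0.0005,0,0],-8],
    [0.0,[-0.0005,0,0],-8],
    [0.0,[-0.0005,0,0],-8],
    [0.0,[-0.0005,0,0],-8],
    [0.0,[-0.0005,0,0],-8],
    [0.0,[-0.0005,0,0],-8]
  ]
}}

```text
t: 9.5
tool_pos: [0.5226, -0.1992, 0.1201]
tool_rot: [-0.386, 0.593, 0.385, 0.593]
force: [6.1, -2.9, -21.3]
finger_gap: 0.125
```

```bash
python3 -c "
from h import *
st()"
```

```text
t 9.5 p [ 0.5226 -0.1992  0.1201] zang 66.1 down [-0.    -0.001 -1.   ] F [  6.1  -2.9 -21.3] T [-1.01 -1.71 -0.16] q [ 0.26  0.54  0.03  1.89 -0.02  0.71  1.46] gap 0.125
```

Emit:
{"method": "move_arm", "body": {
  "steps": [
    [0.0,[-0.0005,0,0],-8],
    [0.0,[-0.0005,0,0],-8],
    [0.0,[-0.0005,0,0],-8],
    [0.0,[-0.0005,0,0],-8],
    [0.0,[-0.0003,0,0],-8],
    [0.0,[0,0,0],0],
    [0.0,[0,0,0],6]
  ]
}}

```text
t: 10.2
tool_pos: [0.5225, -0.1996, 0.1227]
tool_rot: [0.541, -0.456, -0.541, -0.455]
force: [5.3, -2.7, -15.0]
finger_gap: 0.126
```

Emit:
{"method": "move_arm", "body": {
  "steps": [
    [0.0,[-0.0002,0,0],8],
    [0.0,[-0.0005,0,0],8],
    [0.0,[-0.0005,0,0],8],
    [0.0,[-0.0005,0,0],8],
    [0.0,[-0.0005,0,0],8],
    [0.0,[-0.0005,0,0],8],
    [0.0,[-0.0005,0,0],8]
  ]
}}

```text
t: 10.9
tool_pos: [0.5223, -0.1996, 0.1255]
tool_rot: [-0.262, 0.657, 0.262, 0.656]
force: [5.9, -4.7, -22.8]
finger_gap: 0.128
```

```bash
python3 -c "
from h import *
st()
im,d=eyes.capture('side')
cv2.imwrite('pics/s3.png',cv2.resize(im[230:400,270:470],(706,600),interpolation=cv2.INTER_CUBIC)[...,::-1])"
```

```text
t 10.9 p [ 0.5223 -0.1996  0.1255] zang 43.47 down [-0.001 -0.001 -1.   ] F [  5.9  -4.7 -22.8] T [-1.41 -1.53  0.23] q [ 0.18  0.54  0.15  1.89 -0.11  0.72  1.15] gap 0.128
```

View pics/s3.png

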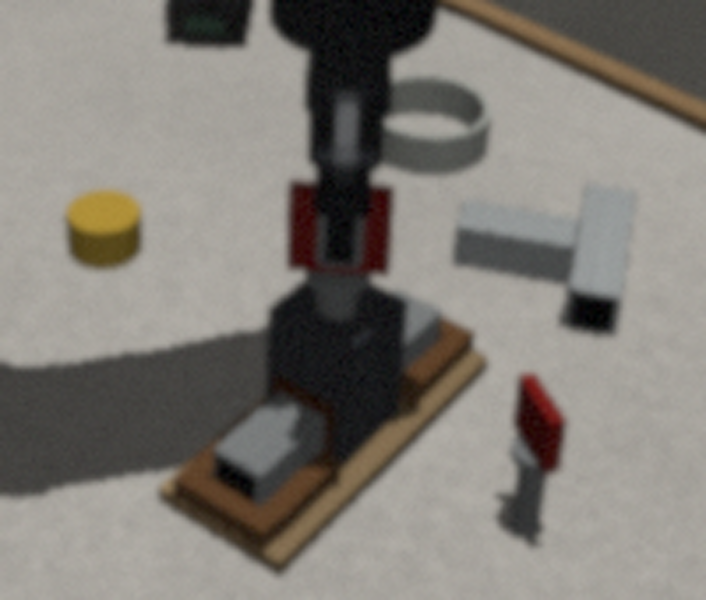

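The shank now shows between the collar and the knuckle (crop 335,295), and the knuckle has stayed in place. I continue the stroke.

Emit:
{"method": "move_arm", "body": {
  "steps": [
    [0.0,[-0.0005,0,0],8],
    [0.0,[-0.0005,0,0],8],
    [0.0,[-0.0005,0,0],8],
    [0.0,[-0.0005,0,0],8],
    [0.0,[-0.0005,0,0],8],
    [0.0,[-0.0005,0,0],8],
    [0.0,[-0.0005,0,0],8],
    [0.0,[-0.0005,0,0],8]
  ]
}}

```text
t: 11.75
tool_pos: [0.5219, -0.1994, 0.1294]
tool_rot: [0.125, 0.696, -0.127, 0.695]
force: [3.7, -5.8, -22.2]
finger_gap: 0.125
```

Emit:
{"method": "move_arm", "body": {
  "steps": [
    [0.0,[-0.0005,0,0],8],
    [0.0,[-0.0005,0,0],8],
    [0.0,[-0.0005,0,0],8],
    [0.0,[-0.0005,0,0],8],
    [0.0,[-0.0005,0,0],8],
    [0.0,[-0.0005,0,0],8],
    [0.0,[-0.0005,0,0],8],
    [0.0,[-0.0005,0,0],8]
  ]
}}

```text
t: 12.55
tool_pos: [0.5221, -0.1988, 0.1347]
tool_rot: [0.475, 0.523, -0.476, 0.523]
force: [-0.3, -1.6, -6.0]
finger_gap: 0.122
```

```bash
python3 -c "
from h import *
st()"
```

```text
t 12.55 p [ 0.5221 -0.1988  0.1347] zang -84.53 down [-0. -0. -1.] F [-0.3 -1.6 -6. ] T [-0.5  -0.15  0.05] q [-0.22  0.66  0.81  1.9  -0.63  0.86 -0.55] gap 0.122
```

It came free at a rise of about 27 mm, with the force down to near the pin's weight. Now a straight lift.

Emit:
{"method": "move_arm", "body": {
  "steps": [
    [0.0,[-0.002,0,0],0],
    [0.0,[-0.003,0,0],0],
    [0.0,[-0.003,0,0],0],
    [0.0,[-0.003,0,0],0]
  ]
}}

```text
t: 12.95
tool_pos: [0.5223, -0.1986, 0.1461]
tool_rot: [0.473, 0.525, -0.473, 0.525]
force: [0.8, -0.4, -5.2]
finger_gap: 0.128
```

Emit:
{"method": "move_arm", "body": {
  "steps": [
    [0.0,[-0.004,0,0],0],
    [0.0,[-0.004,0,0],0],
    [0.0,[-0.004,0,0],0],
    [0.0,[-0.004,0,0],0],
    [0.0,[-0.004,0,0],0],
    [0.0,[-0.004,0,0],0]
  ]
}}

```text
t: 13.55
tool_pos: [0.5224, -0.1986, 0.17]
tool_rot: [0.474, 0.525, -0.474, 0.525]
force: [0.5, -0.6, -5.0]
finger_gap: 0.129
```

Emit:
{"method": "move_arm", "body": {
  "steps": [
    [0.0,[-0.006,0,0],0],
    [0.0,[-0.006,0,0],0],
    [0.0,[-0.006,0,0],0],
    [0.0,[-0.006,0,0],0],
    [0.0,[-0.006,0,0],0],
    [0.0,[-0.006,0,0],0],
    [0.0,[0,0,0],0],
    [0.0,[0,0,0],0]
  ]
}}

```text
t: 14.35
tool_pos: [0.5224, -0.1986, 0.2058]
tool_rot: [0.474, 0.525, -0.474, 0.525]
force: [-0.2, 0.0, -4.4]
finger_gap: 0.125
```

```bash
python3 -c "
from h import *
st([.5195,.218,.21])
im,d=eyes.capture('side')
cv2.imwrite('pics/s4.png',cv2.resize(im[200:400,270:470],(600,600),interpolation=cv2.INTER_CUBIC)[...,::-1])"
```

```text
t 14.35 p [ 0.5224 -0.1986  0.2058] zang -84.14 down [ 0.  0. -1.] F [-0.2  0.  -4.4] T [ 0.02  0.02 -0.03] q [-0.27  0.59  0.89  1.81 -0.54  1.   -0.63] gap 0.125
tool delta [-0.0042  0.0396 -0.4147]
```

View pics/s4.png

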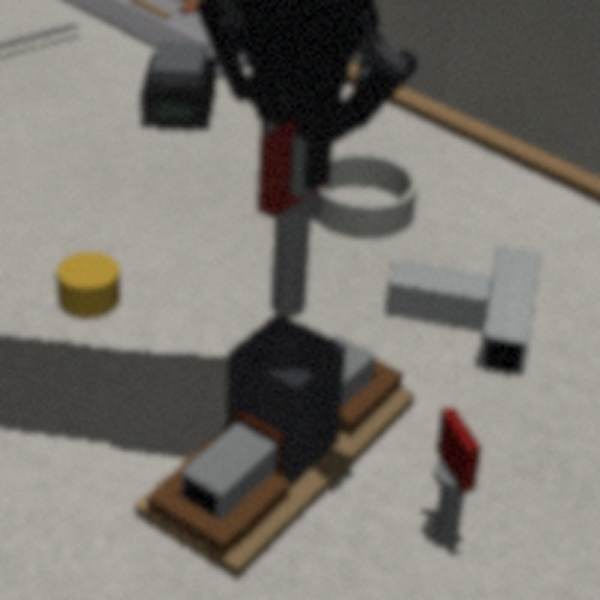

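The pin hangs upright and clear of the bore (tip at crop 288,310), and the knuckle is seated in the nest. Now over to the pot.

Emit:
{"method": "move_arm", "body": {
  "steps": [
    [0.0,[-0.004,0.002,-0.02],0],
    [0.0,[-0.004,0.004,-0.0375],0],
    [0.0,[-0.004,0.004,-0.0375],0],
    [0.0,[-0.004,0.004,-0.0375],0],
    [0.0,[0,0.004,-0.0375],0],
    [0.0,[0,0.004,-0.0375],0],
    [0.0,[0,0.004,-0.0375],0],
    [0.0,[0,0.004,-0.0375],0]
  ]
}}

```text
t: 15.2
tool_pos: [0.5231, 0.087, 0.2215]
tool_rot: [0.474, 0.525, -0.474, 0.525]
force: [0.9, -0.0, -4.5]
finger_gap: 0.127
```

Emit:
{"method": "move_arm", "body": {
  "steps": [
    [0.0,[0,0.004,-0.0375],0],
    [0.0,[0,0.004,-0.0375],0],
    [0.0,[0,0.001,-0.0375],0],
    [0.0,[0,0,-0.02],0],
    [0.0,[0,0,0],0],
    [0.0,[0,0,0],0]
  ]
}}

```text
t: 15.8
tool_pos: [0.5185, 0.2183, 0.2213]
tool_rot: [0.473, 0.525, -0.474, 0.525]
force: [0.1, -0.8, -3.8]
finger_gap: 0.127
```

```bash
python3 -c "
from h import *
st([.5195,.218,.1])
im,d=eyes.capture('side')
cv2.imwrite('pics/s5.png',cv2.resize(im[120:300,160:340],(600,600),interpolation=cv2.INTER_CUBIC)[...,::-1])"
```

```text
t 15.8 p [0.5185 0.2183 0.2213] zang -84.08 down [-0.001 -0.001 -1.   ] F [ 0.1 -0.8 -3.8] T [-0.1   0.    0.04] q [-1.08  0.61  1.    1.78 -0.58  1.07 -1.34] gap 0.127
tool delta [0.1213 0.001  0.0003]
```

View pics/s5.png

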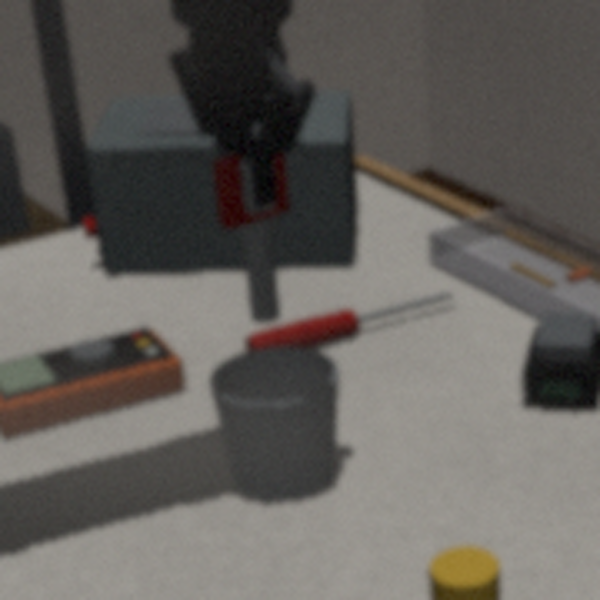

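The pin hangs over the pot (tip at crop 263,315, pot rim centre near 275,375) with a slight lean. Now I lower it.

Emit:
{"method": "move_arm", "body": {
  "steps": [
    [0.0,[0.015,0.001,0],0],
    [0.0,[0.015,0,0],0],
    [0.0,[0.015,0,0],0],
    [0.0,[0.015,0,0],0],
    [0.0,[0.015,0,0],0],
    [0.0,[0.015,0,0],0],
    [0.0,[0.015,0,0],0],
    [0.0,[0.01,0,0],0]
  ]
}}

```text
t: 16.65
tool_pos: [0.5195, 0.2182, 0.1051]
tool_rot: [0.473, 0.525, -0.474, 0.525]
force: [0.3, -0.4, -5.3]
finger_gap: 0.123
```

Emit:
{"method": "move_arm", "body": {
  "steps": [
    [0.0,[0.003,0,0],0],
    [0.0,[0.002,0,0],0],
    [0.0,[0.002,0,0],0],
    [0.0,[0,0,0],0]
  ]
}}

```text
t: 17.05
tool_pos: [0.5201, 0.2183, 0.1]
tool_rot: [0.474, 0.525, -0.474, 0.525]
force: [-0.4, -0.0, -4.0]
finger_gap: 0.126
```

```bash
python3 -c "
from h import *
st([.5195,.218,.1])
im,d=eyes.capture('side')
cv2.imwrite('pics/s6.png',cv2.resize(im[120:300,160:340],(600,600),interpolation=cv2.INTER_CUBIC)[...,::-1])"
```

```text
t 17.05 p [0.5201 0.2183 0.1   ] zang -84.14 down [ 0.001  0.    -1.   ] F [-0.4 -0.  -4. ] T [-0.01 -0.01 -0.04] q [-0.98  0.74  0.85  1.92 -0.75  0.84 -1.2 ] gap 0.126
tool delta [-0.     -0.0006  0.0003]
```

View pics/s6.png

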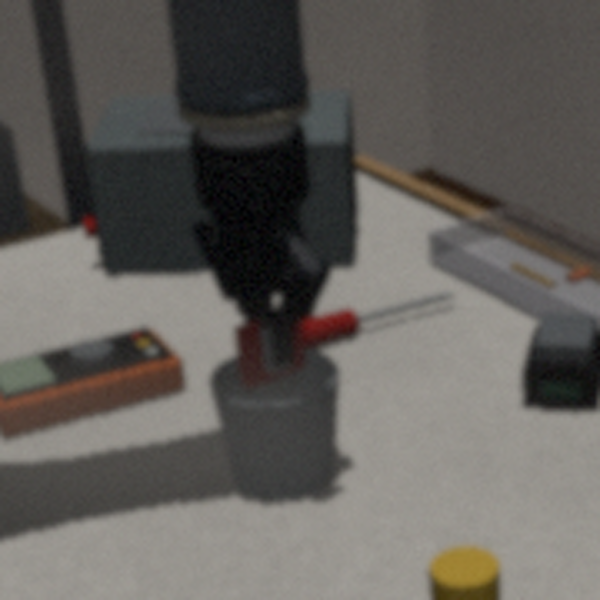

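The pin is inside the pot and the tab stands above the rim (crop 270,350). I lower it gently to touch.

Emit:
{"method": "move_arm", "body": {
  "steps": [
    [0.0,[0.002,0,0],0],
    [0.0,[0.0015,0,0],0],
    [0.0,[0.0015,0,0],0],
    [0.0,[0,0,0],0]
  ]
}}

```text
t: 17.5
tool_pos: [0.52, 0.2183, 0.0953]
tool_rot: [0.474, 0.525, -0.474, 0.525]
force: [-1.6, 0.2, 3.5]
finger_gap: 0.126
```

```bash
python3 -c "
from h import *
st()"
```

```text
t 17.5 p [0.52   0.2183 0.0953] zang -84.15 down [ 0.     0.001 -1.   ] F [-1.6  0.2  3.5] T [ 0.08  0.46 -0.  ] q [-0.98  0.75  0.84  1.92 -0.76  0.83 -1.19] gap 0.126
```

It is on the floor: the force went from -4 to +3.5 N. Opening slightly and waiting.

Emit:
{"method": "move_arm", "body": {
  "steps": [
    [0.03,[0,0,0],0],
    [0.03,[0,0,0],0],
    [0.03,[0,0,0],0],
    [0.03,[0,0,0],0],
    [0.03,[0,0,0],0]
  ]
}}

```text
t: 18.0
tool_pos: [0.5199, 0.2183, 0.0947]
tool_rot: [0.474, 0.525, -0.474, 0.525]
force: [-0.2, -0.2, -0.5]
finger_gap: 0.352
```

```bash
python3 -c "
from h import *
st()
im,d=eyes.capture('side')
cv2.imwrite('pics/s7.png',cv2.resize(im[120:300,160:340],(600,600),interpolation=cv2.INTER_CUBIC)[...,::-1])"
```

```text
t 18.0 p [0.5199 0.2183 0.0947] zang -84.14 down [ 0. -0. -1.] F [-0.2 -0.2 -0.5] T [ 0.03  0.01 -0.02] q [-0.98  0.75  0.84  1.92 -0.76  0.83 -1.19] gap 0.352
```

View pics/s7.png

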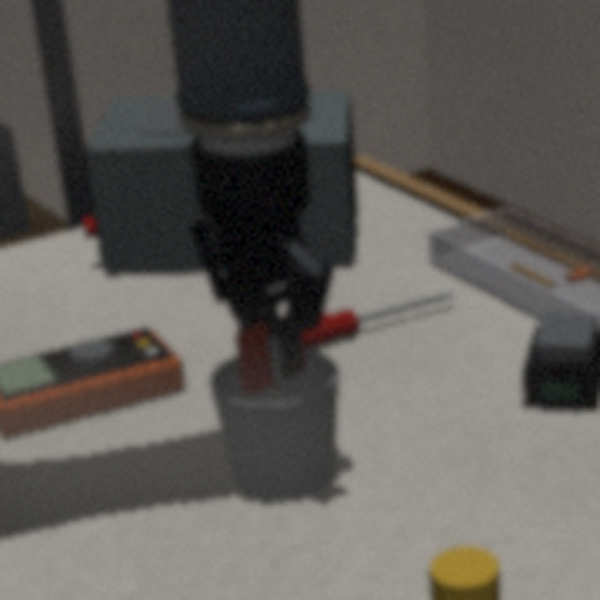

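Force is zero and the tab stands free between the open pads. Raising slowly.

Emit:
{"method": "move_arm", "body": {
  "steps": [
    [0.03,[-0.005,0,0],0],
    [0.03,[-0.01,0,0],0],
    [0.03,[-0.015,0,0],0],
    [0.03,[-0.02,0,0],0],
    [0.03,[-0.03,0,0],0],
    [0.03,[-0.03,0,0],0],
    [0.03,[-0.03,0,0],0],
    [0.03,[0,0,0],0]
  ]
}}

```text
t: 18.85
tool_pos: [0.5219, 0.2178, 0.2396]
tool_rot: [0.476, 0.524, -0.472, 0.526]
force: [0.3, -0.7, -0.3]
finger_gap: 0.352
```

```bash
python3 -c "
from h import *
st()
a=np.load('side0.npz')['im']
im,d=eyes.capture('side')
cv2.imwrite('pics/s8.png',cv2.resize(im[110:390,140:460],(686,600),interpolation=cv2.INTER_CUBIC)[...,::-1])
im,d=eyes.capture('top')
cv2.imwrite('pics/t8.png',im[110:330,140:500][...,::-1])"
```

```text
t 18.85 p [0.5219 0.2178 0.2396] zang -84.18 down [ 0.006  0.002 -1.   ] F [ 0.3 -0.7 -0.3] T [-0.04 -0.02 -0.04] q [-1.09  0.6   1.02  1.76 -0.57  1.1  -1.35] gap 0.352
```

View pics/s8.png

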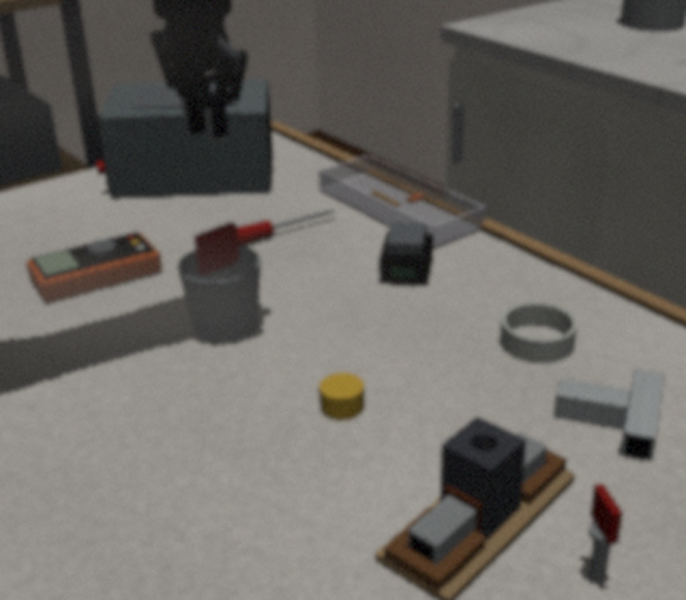

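View pics/t8.png

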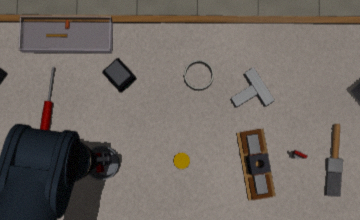

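The pin leans in the pot (tab at 217,248) and the bore is empty (483,440). The knuckle is seated and the bystanders look unmoved. I let it settle, then hand in.

Emit:
{"method": "move_arm", "body": {
  "steps": [
    [0.03,[0,0,0],0],
    [0.03,[0,0,0],0],
    [0.03,[0,0,0],0],
    [0.03,[0,0,0],0],
    [0.03,[0,0,0],0]
  ]
}}

```text
t: 19.45
tool_pos: [0.5198, 0.2181, 0.2344]
tool_rot: [0.474, 0.525, -0.474, 0.525]
force: [0.6, 0.3, 0.1]
finger_gap: 0.352
```

```bash
python3 -c "
from h import *
st()
s=np.load('side0.npz')
im,d=eyes.capture('side');C=cloud('side',d);P=C[280:385,310:410].reshape(-1,3);Q=P[(P[:,2]>.078)&(P[:,2]<.1)];print('knuckle top',np.median(Q,0))
hsv=cv2.cvtColor(im,cv2.COLOR_RGB2HSV);m=((hsv[...,0]<8)|(hsv[...,0]>172))&(hsv[...,1]>120);m[:,:228]=0;m[:,252:]=0;m[:212]=0;m[245:]=0
P=C[m];P=P[P[:,2]>.07];print('tab',len(P),np.median(P,0),P.min(0),P.max(0))
print(r.job_done())"
```

```text
t 19.45 p [0.5198 0.2181 0.2344] zang -84.16 down [-0. -0. -1.] F [0.6 0.3 0.1] T [ 0.02 -0.01  0.02] q [-1.08  0.6   1.01  1.76 -0.57  1.1  -1.35] gap 0.352
knuckle top [ 0.51831363 -0.20181646  0.08389237]
tab 108 [0.52478702 0.21354278 0.11617724] [0.49587769 0.20932    0.09895738] [0.54431846 0.21867269 0.12561381]
the job is handed in; nothing more can be done
None
```

The pin is out of the knuckle and leaning tip down in the grey pot, let go. The job was handed in at about 19.5 s; it reports no verdict.

- **Freeing the pin:** I gripped the tab with 100 N and twisted it back and forth while rising about 0.5 mm per 8°. The measured pull was 20–23 N at the most. It came free at about 27 mm, and I then drew it straight up.
- **Placing it:** I lowered it into the pot until the force showed it touching the floor, then opened the fingers and backed away upward.

**Last checks:**
- The knuckle's top face measures 84 mm above the table, against 85 mm seated, and the same before and after.
- The tab's top is at about 126 mm, which fits the tip resting on the pot's floor with a slight lean.
- The tool force is about zero, and the other things on the bench look unmoved in the pictures.
- The two cameras differed by about 2 mm in position, within their calibration. No check failed.

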